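# Stand the furniture feet in their drip trays

## Task

Get the four turned furniture feet, the round wooden pieces with a steel stud on top, ready for oiling: stand each one in the middle of the drip tray of its own size, the largest foot in the largest tray and so on down to the smallest foot in the smallest tray. Keep them upright with the stud up, do not let any of them tip over, and leave the two wooden offcuts without a stud where they are.

Things in the scene. Friction and masses are not known exactly. Their poses are not given: they have to be found in the camera images.
- foot_large: The largest of the four furniture feet: an upright plain light-wood cylinder, 60 mm in diameter and 40 mm high, loose, with a steel stud (8 mm thick, 14 mm high) standing up from the middle of its top, so 54 mm high in all. Origin: centre of its underside; z up along the stud. Round, so its yaw means nothing.
- foot_second: The second largest of the four furniture feet: an upright plain light-wood cylinder, 48 mm in diameter and 40 mm high, loose, with a steel stud (8 mm thick, 14 mm high) standing up from the middle of its top, so 54 mm high in all. Origin: centre of its underside; z up along the stud. Round, so its yaw means nothing.
- foot_third: The third largest of the four furniture feet: an upright plain light-wood cylinder, 36 mm in diameter and 40 mm high, loose, with a steel stud (8 mm thick, 14 mm high) standing up from the middle of its top, so 54 mm high in all. Origin: centre of its underside; z up along the stud. Round, so its yaw means nothing.
- foot_small: The smallest of the four furniture feet: an upright plain light-wood cylinder, 24 mm in diameter and 40 mm high, loose, with a steel stud (8 mm thick, 14 mm high) standing up from the middle of its top, so 54 mm high in all. Origin: centre of its underside; z up along the stud. Round, so its yaw means nothing.
- tray_large: The largest of the four square aluminium drip trays, fixed to the bench: 88 x 88 mm outside, 82 x 82 mm inside, 10 mm high in all, walls and floor 3 mm thick, open at the top. Origin: centre of its underside; x and y along its sides, z up.
- tray_second: The second largest of the four square aluminium drip trays, fixed to the bench: 76 x 76 mm outside, 70 x 70 mm inside, 10 mm high in all, walls and floor 3 mm thick, open at the top. Origin: centre of its underside; x and y along its sides, z up.
- tray_third: The third largest of the four square aluminium drip trays, fixed to the bench: 64 x 64 mm outside, 58 x 58 mm inside, 10 mm high in all, walls and floor 3 mm thick, open at the top. Origin: centre of its underside; x and y along its sides, z up.
- tray_small: The smallest of the four square aluminium drip trays, fixed to the bench: 52 x 52 mm outside, 46 x 46 mm inside, 10 mm high in all, walls and floor 3 mm thick, open at the top. Origin: centre of its underside; x and y along its sides, z up.
- block: A square offcut of the same light wood, 44 x 44 x 40 mm high, no stud, loose; not a foot, to be left where it is. Origin: centre of its underside; x and y along its sides. (A bare round roll of brown tape, 68 mm across and 30 mm high, is not listed and also lies among the things, at least 115 mm centre to centre from each of them.)
- disc: A plain round offcut of the same light wood, 54 mm in diameter and 28 mm high, no stud, loose; not a foot, to be left where it is. Origin: centre of its underside.

How it is judged:
By the outcome, as a careful person would: the job done as asked, in the order asked, and still so for the second after the job is handed in, with the robot touching nothing.
It also fails if it takes over 109 s, if anything falls off the work surface, if the arm or the gripper's body presses on something with over 40 N, if the wrist force passes 120 N, or if a joint passes its speed limit or range.

## Robot

A 6-joint arm with a two-finger parallel gripper is mounted at the origin on the work surface. World frame = base frame: x ahead of the robot, y to its left, z up, the work surface at z = 0. Lengths are in mm, angles in rad, forces in N, time in s.
With the tool pointing down it reaches from about 350 to 975 mm from the base axis. Payload 7.1 kg.
Tool frame: the origin (TCP) lies midway between the tips of the shut fingers; the grasp point (between the pads) lies 19 mm behind it (ctrl.grip_depth is the distance from the TCP to the grasp point, in mm); z points along the fingers, y is the line along which they close (so a half turn about z gives the same grasp; the last joint's range is limited). The gripper opens to 88 mm and grips with 3 to 60 N. Pads are 20 mm wide; open, the fingers measure 115 mm over their backs; the gripper's body (75 mm by 178 mm) begins 61 mm behind the grasp point.
Start: joints at [-0.019, 0.423, 1.63, -0, 1.089, -0.019], TCP at [624.984, 0.026, 222.675] pointing down, gripper open.
Joint ranges: [-3, 3], [-0.9, 2.11], [0.09, 2.58], [-1.31, 4.45], [0.11, 2.69], [-2.54, 2.54]. Speed limits (rad/s): [2.39, 2.39, 3.01, 3.14, 3.14, 3.14].

## Interface

Orientations are given as a rotation vector (axis times angle).
In Python, from workcell import ctrl, cams gives the robot as it stands.
- The arm moves only by the tool move_arm, never from a script. Its argument "steps" is a list of rows, each a list of 3 entries, a list of its own where there are three numbers: the shift along the tool's x, y, z in units of 25 mm (1.0 is 25 mm), then the turn about the tool's z in units of 5 degrees (1.0 is 5 degrees), then the closure, from 0 (fully open) to 1 (shut). A call has 1 to 20 rows; each row shifts and turns the commanded pose from where the row before left it, along the tool's axes as they then stand; what a row does not reach is not made up. A row lasts 1/12 s, in which the tool goes at most 41.7 mm and 7.16 degrees, less where a joint would pass 70% of its speed; a pose out of reach is approached as far as the arm can. A call is refused whole if a number of a shift passes 1 or a number of a turn 1, either way. A call with a gripper value outside its range is refused whole. The fingers move at their own pace and stop on an object; the grip force is fixed at half the most. Time passes only in rows, so rows that do not move let the fingers close. It gives the time, the measured TCP pose, the force, the opening and the grip force at its end, in the units of the state.
- ctrl.get_obs(): the state, without advancing time (a new reading comes with each control period).
- cams.get_image(name): name is "scene" or "side" or "wrist"; returns a dict with "image" (384x512x3 uint8, red, green, blue), "camera_matrix" (3x3 intrinsics, pixels), "xyz" and "rotation" of the camera in the world; the wrist camera has in their place "mount" (4x4, takes a point from camera to tool coordinates, whose origin is the TCP and whose axes are the flange's). Camera axes: x right, y down, z forward; pixel columns grow to the right and rows downward; lengths in mm; the calibration is good to about 2 mm. A picture is of the moment at which its call begins: read the wrist's pose just before it. There is no depth.
- ctrl.close_job(): hands the job in; it is judged then, once.
Trained networks look in the newest picture that a camera, given by its name, has taken for a name from the list of things; names that differ only in an ending like _2 or _b are one class to them, and where a whole thing is asked for, a point or a joint stands for the part that bears it (a point fixed in the world has none). Each returns a list of dicts, best first, with "p" (0 to 1); they miss things now and then, are a little off and sometimes report something else, mostly with a low value. They report only what shows in the picture. A call takes as long as a camera call.
- cams.boxes_of(camera, thing): "rect" ([centre column, centre row, width, height] in pixels, round what is visible of it).
- cams.cut_out(camera, thing): "pixels" (384x512 bool, what is visible of it) and "rect" ([centre column, centre row, width, height] in pixels, round what is visible of it).
The state is a dict: "t": time; "qpos": joint angles; "qvel": joint speeds; "joint_torque": joint torques, N m; "ee_pos": TCP position; "orientation": TCP orientation; "ft_force": force on the tool from outside, world axes, zero at the start; "moment": the same for the moment, N m; "width": finger opening in mm; "grasp_force": force on a finger pad.
Only numpy, scipy, OpenCV 4.12 (cv2) and the standard library are available. Lean on these libraries where they do the work, as an engineer would, in place of code of your own. Each camera call takes 0.05 s, during which the arm holds its last target. There are 200 camera calls.

## Working session

There is one attempt and no reset: what is moved stays moved. The work goes in short steps, Python scripts to look and compute and a tool call to move; the robot and the scene stay as the last step left them, time stands still between calls to the robot, and variables do not carry over. Pictures are saved under pics/ and viewed, at most 14 in all, crops included, and the job is handed in when it is done.

Besides the shell and the picture viewer there is one more tool, called after "Emit:" as name(argument=value, ...) on one line, values as JSON. move_arm: Moves the arm, as the interface text tells. Its arguments: {"type":"object","properties":{"steps":{"type":"array"}},"required":["steps"]}

```bash
ls; mkdir -p pics; python3 - <<'E'
from workcell import ctrl,cams
import cv2,numpy as np
o=ctrl.get_obs();print(o['t'],o['ee_pos'],o['orientation'],o['width'])
ims=[]
for c in ['scene','side','wrist']:
    d=cams.get_image(c);im=d['image'];cv2.imwrite(f'pics/{c}0.png',im[:,:,::-1])
    print(c,np.round(d['camera_matrix'],1).tolist(),[np.round(d[k],3).tolist() for k in d if k not in('image','camera_matrix')])
    if c!='wrist':
        for n in ['foot_large','foot_second','foot_third','foot_small','tray_large','tray_second','tray_third','tray_small','block','disc']:
            print(c,n,[(np.round(b['rect']).tolist(),round(b['p'],2)) for b in cams.boxes_of(c,n)[:3]])
E
```

```text
pics
0.0 [6.24470064e+02 4.40050476e-02 2.21901142e+02] [-2.22070143e+00 -2.22064175e+00  1.61549959e-03] 87.72112765305457
scene [[350.3, 0.0, 254.2], [0.0, 350.3, 191.7], [0.0, 0.0, 1.0]] [[1172.699, 59.683, 645.204], [-1.665, -1.821, 0.799]]
scene foot_large [([214.0, 246.0, 28.0, 29.0], 0.8), ([134.0, 222.0, 19.0, 21.0], 0.46)]
scene foot_second [([364.0, 167.0, 16.0, 20.0], 0.89)]
scene foot_third [([370.0, 233.0, 17.0, 20.0], 0.87)]
scene foot_small []
scene tray_large [([312.0, 188.0, 33.0, 27.0], 0.58)]
scene tray_second [([100.0, 200.0, 44.0, 27.0], 0.8)]
scene tray_third []
scene tray_small [([135.0, 222.0, 22.0, 18.0], 0.72)]
scene block [([158.0, 157.0, 24.0, 19.0], 0.74)]
scene disc [([432.0, 217.0, 25.0, 24.0], 0.64), ([292.0, 252.0, 33.0, 26.0], 0.19)]
side [[404.2, 0.0, 249.4], [0.0, 404.2, 190.4], [0.0, 0.0, 1.0]] [[24.802, -806.064, 604.197], [-2.049, 0.546, -0.345]]
side foot_large [([314.0, 200.0, 21.0, 19.0], 0.88)]
side foot_second [([159.0, 167.0, 15.0, 17.0], 0.55)]
side foot_third [([235.0, 155.0, 10.0, 17.0], 0.48)]
side foot_small [([257.0, 242.0, 9.0, 20.0], 0.75), ([349.0, 251.0, 31.0, 22.0], 0.55)]
side tray_large [([206.0, 185.0, 41.0, 23.0], 0.89)]
side tray_second [([365.0, 296.0, 52.0, 37.0], 0.77)]
side tray_third [([276.0, 177.0, 32.0, 17.0], 0.49)]
side tray_small [([348.0, 251.0, 34.0, 23.0], 0.57)]
side block [([267.0, 285.0, 28.0, 35.0], 0.71), ([315.0, 200.0, 24.0, 21.0], 0.69)]
side disc [([191.0, 144.0, 14.0, 14.0], 0.49), ([258.0, 243.0, 14.0, 26.0], 0.2)]
wrist [[287.4, 0.0, 254.6], [0.0, 287.4, 191.7], [0.0, 0.0, 1.0]] [[[0.0, -0.965, -0.263, 71.443], [1.0, -0.0, 0.001, 0.656], [-0.001, -0.263, 0.965, -162.194], [0.0, 0.0, 0.0, 1.0]]]
```

```bash
python3 - <<'E'
import cv2
for c in ['scene','side']:
    im=cv2.imread(f'pics/{c}0.png')
    im=im[120:300,80:460] if c=='scene' else im[120:330,100:420]
    cv2.imwrite(f'pics/{c}0b.png',cv2.resize(im,None,fx=2.1 if c=='scene' else 2.4,fy=2.1 if c=='scene' else 2.4,interpolation=cv2.INTER_CUBIC))
E
```

```text
(no output)
```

View pics/scene0b.png

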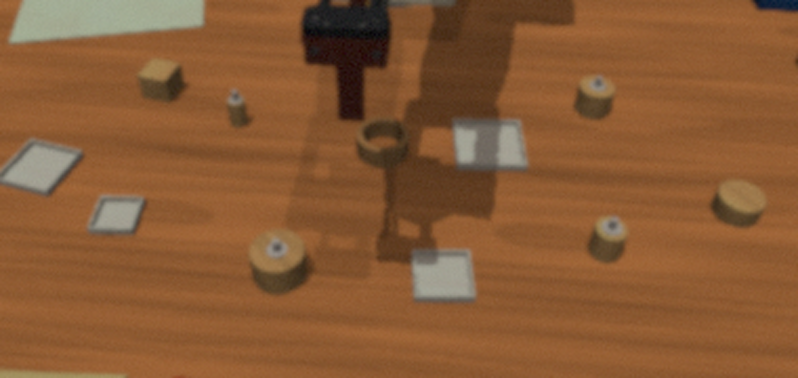

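View pics/side0b.png

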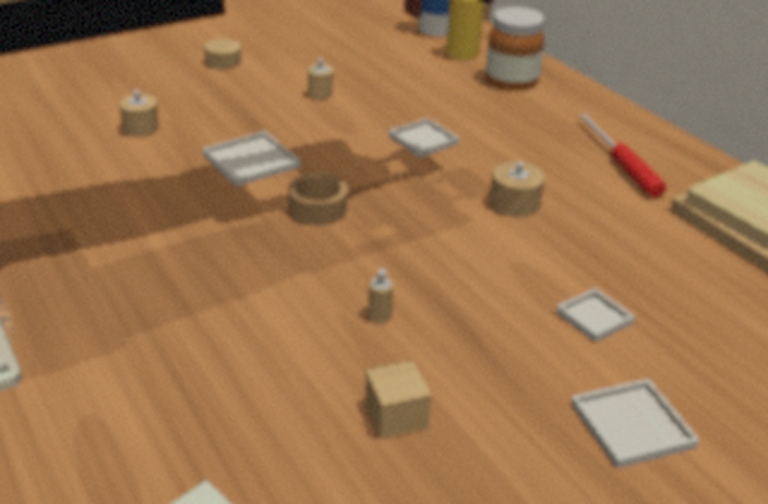

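The scene picture shows the four studs at about (212,237) for large, (365,160) second, (371,228) third and (192,166) small. The trays are at (313,188), (100,199), (291,251) and (136,222). The side view shows the same layout, so I'll triangulate and measure sizes.

```bash
cat > h.py <<'E'
import numpy as np,cv2
from scipy.spatial.transform import Rotation as R
from workcell import ctrl,cams
def pose(d,o=None):
    if 'mount' in d:
        T=np.eye(4);T[:3,:3]=R.from_rotvec(o['orientation']).as_matrix();T[:3,3]=o['ee_pos'];return T@d['mount']
    T=np.eye(4);r=np.array(d['rotation']);T[:3,:3]=r if r.shape==(3,3) else R.from_rotvec(r).as_matrix();T[:3,3]=d['xyz'];return T
def ray(K,T,uv):
    v=T[:3,:3]@np.linalg.solve(K,[uv[0],uv[1],1.]);return T[:3,3],v/np.linalg.norm(v)
def tri(rays):
    A=np.zeros((3,3));b=np.zeros(3)
    for c,v in rays: P=np.eye(3)-np.outer(v,v);A+=P;b+=P@c
    x=np.linalg.solve(A,b);return x,max(np.linalg.norm((np.eye(3)-np.outer(v,v))@(x-c)) for c,v in rays)
def atz(r,z): c,v=r;return c+v*(z-c[2])/v[2]
def proj(K,T,p):
    q=T[:3,:3].T@(np.asarray(p)-T[:3,3]);q=K@q;return q[:2]/q[2]
E
python3 - <<'E'
from h import *
S={'Fl':[(212,237),(316,190)],'F2':[(365,160),(157,160)],'F3':[(371,228),(233,146)],'Fs':[(192,166),(259,235)],
'Ta':[(313,188),(204,185)],'Tb':[(99.5,199),(364,295)],'Tc':[(291,251),(276,177)],'Td':[(136,222),(348,251)]}
D=[cams.get_image(c) for c in('scene','side')]
for n,uvs in S.items():
    rs=[];geo=[]
    for d,uv in zip(D,uvs):
        h=cv2.cvtColor(d['image'],cv2.COLOR_RGB2HSV); m=(h[...,1]<95).astype(np.uint8)
        w=5 if n[0]=='F' else 30
        M=np.zeros_like(m);u,v=map(int,uv);M[v-w:v+w+1,u-w:u+w+1]=m[v-w:v+w+1,u-w:u+w+1]
        k,l,st,ce=cv2.connectedComponentsWithStats(M)
        i=1+np.argmax(st[1:,4]) if k>1 else 0
        c=ce[i] if k>1 else np.array(uv)
        K=d['camera_matrix'];T=pose(d)
        if n[0]=='T':
            cs,_=cv2.findContours((l==i).astype(np.uint8),0,2)
            q=np.array([atz(ray(K,T,p[0]),8)[:2] for p in max(cs,key=len)],np.float32)
            r=cv2.minAreaRect(q);geo.append([np.round(r[0]).tolist(),np.round(r[1]).tolist(),round(r[2])])
        rs.append(ray(K,T,c)); geo.append(np.round(c).tolist())
    x,e=tri(rs);print(n,np.round(x,1),round(e,1),geo)
E
```

```text
Fl [681.9 -81.1  43.1] 0.8 [[211.0, 238.0], [316.0, 191.0]]
F2 [363.1 297.6  42.8] 0.6 [[364.0, 160.0], [157.0, 161.0]]
F3 [619.  276.8  42.6] 0.3 [[371.0, 228.0], [233.0, 148.0]]
Fs [ 435.1 -180.3   42.2] 0.1 [[192.0, 167.0], [258.0, 237.0]]
Ta [453.9 153.9   4.7] 0.3 [[[455.0, 153.0], [98.0, 91.0], 3], [312.0, 189.0], [[453.0, 152.0], [98.0, 108.0], 3], [204.0, 185.0]]
Tb [ 546.7 -412.1    5.1] 0.8 [[[547.0, -409.0], [84.0, 82.0], 77], [98.0, 199.0], [[546.0, -413.0], [86.0, 85.0], 77], [364.0, 296.0]]
Tc [673.   96.7   5.8] 0.2 [[[674.0, 97.0], [68.0, 66.0], 5], [290.0, 251.0], [[672.0, 94.0], [78.0, 81.0], 4], [276.0, 177.0]]
Td [ 617.5 -286.4    6.3] 0.7 [[[618.0, -285.0], [60.0, 56.0], 3], [135.0, 222.0], [[617.0, -287.0], [64.0, 62.0], 3], [348.0, 250.0]]
```

Heights check out: studs about 43 (mid-stud 47 expected) and trays about 5. The tray sizes rank Ta > Tb > Tc > Td, so those are large, second, third and small. At this yaw, tool x is world y, tool y is world x, and tool z points down. I'll start with the large foot, hovering so the wrist camera is above it.

Emit:
move_arm(steps=[[[-1, 0.4, 0.5], 0, 0], [[-1, 0.4, 0.5], 0, 0], [[-1, 0.4, 0.5], 0, 0], [[-1, 0.4, 0.5], 0, 0], [[-1, 0.4, 0.5], 0, 0], [[-1, 0.3, 0.4], 0, 0], [[0, 0, 0], 0, 0], [[0, 0, 0], 0, 0], [[0, 0, 0], 0, 0]])

```text
t: 2.0
ee_pos: [682.3, -149.6, 150.2]
orientation: [-2.221, -2.221, -0.0]
ft_force: [0.1, 0.0, 0.6]
width: 87.6
grasp_force: 0.0
```

```bash
cat >> h.py <<'E'
OBJ={'Fl':[682,-81,47],'F2':[363,298,47],'F3':[619,277,47],'Fs':[435,-180,47],'Ta':[454,154,8],'Tb':[547,-412,8],'Tc':[673,97,8],'Td':[618,-286,8]}
def look(tag,names=None):
    o=ctrl.get_obs();d=cams.get_image('wrist');T=pose(d,o);K=np.array(d['camera_matrix']);im=d['image']
    print('t',round(o['t'],2),'tcp',np.round(o['ee_pos'],1),np.round(o['orientation'],3),'w',round(o['width'],1),'gf',round(o['grasp_force'],1))
    m=(cv2.cvtColor(im,cv2.COLOR_RGB2HSV)[...,1]<95).astype(np.uint8);vis=im[:,:,::-1].copy()
    for n,p in OBJ.items():
        if names and n not in names: continue
        q=T[:3,:3].T@(np.array(p)-T[:3,3])
        if q[2]<50: continue
        u,v=proj(K,T,p)
        if not(10<u<502 and 10<v<374): continue
        w=int((14 if n[0]=='F' else 65)*K[0,0]/q[2]);u,v=int(u),int(v);M=np.zeros_like(m)
        sl=np.s_[max(v-w,0):v+w+1,max(u-w,0):u+w+1];M[sl]=m[sl]
        k,l,st,ce=cv2.connectedComponentsWithStats(M)
        cv2.circle(vis,(u,v),3,(0,0,255),1)
        if k<2: print(n,'none');continue
        i=1+np.argmax(st[1:,4]);pts=cv2.findContours((l==i).astype(np.uint8),0,2)[0];pts=max(pts,key=len)[:,0]
        if n[0]=='F':
            x=atz(ray(K,T,ce[i]),47);print(n,np.round(x[:2],1),'px',np.round(ce[i],1),'area',st[i,4])
        else:
            r=cv2.minAreaRect(np.array([atz(ray(K,T,a),9)[:2] for a in pts],np.float32));print(n,np.round(r[0],1),np.round(r[1],1),round(r[2],1),'px',np.round(ce[i],1))
        cv2.drawContours(vis,[pts],-1,(0,255,0),1)
    cv2.imwrite(f'pics/w_{tag}.png',vis)
E
python3 -c "
from h import *
look('a')"
```

```text
t 2.0 tcp [ 682.3 -149.6  150.2] [-2.221 -2.221 -0.   ] w 87.6 gf 0.0
Fl [681.1 -80.4] px [252.3 116. ] area 598
Td [ 615.9 -285.7] [131.1  60.2] 1.0 px [198.9 292.1]
```

View pics/w_a.png

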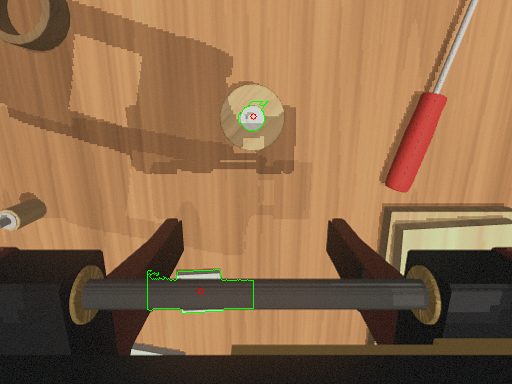

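The stud is at pixel (252,117), agreeing with the triangulation. The screwdriver is clear of the fingers. Next I align, descend and grip.

Emit:
move_arm(steps=[[[1, 0, 0], 0, 0], [[1, 0, 0], 0, 0], [[0.76, 0, 0.4], 0, 0], [[0, 0, 1], 0, 0], [[0, 0, 1], 0, 0], [[0, 0, 1], 0, 0], [[0, 0, 1], 0, 0], [[0, 0, 0.6], 0, 0], [[0, 0, 0.44], 0, 0], [[0, 0, 0], 0, 0], [[0, 0, 0], 0, 0], [[0, 0, 0], 0, 0], [[0, 0, 0], 0, 1], [[0, 0, 0], 0, 1], [[0, 0, 0], 0, 1], [[0, 0, 0], 0, 1], [[0, 0, 0], 0, 1], [[0, 0, 0], 0, 1]])

```text
t: 3.55
ee_pos: [682.4, -81.0, 14.6]
orientation: [-2.221, -2.221, 0.0]
ft_force: [-2.3, 1.0, 4.3]
width: 59.5
grasp_force: 30.0
```

Emit:
move_arm(steps=[[[0, 0, -0.6], 0, 1], [[0, 0, -1], 0, 1], [[0, 0, -1], 0, 1], [[0, 0, -1], 0, 1], [[0.3, -0.5, 0], 0, 1], [[0.6, -0.9, 0], 0, 1], [[0.6, -0.9, 0], 0, 1], [[0.6, -0.9, 0], 0, 1], [[0.6, -0.9, 0], 0, 1], [[0.6, -0.9, 0], 0, 1], [[0.6, -0.9, 0], 0, 1], [[0.6, -0.9, 0], 0, 1], [[0.6, -0.9, 0], 0, 1], [[0.6, -0.9, 0], 0, 1], [[0.5, -0.5, 0], 0, 1], [[0, 0, 0], 0, 1], [[0, 0, 0], 0, 1], [[0, 0, 0], 0, 1], [[0, 0, 0], 0, 1]])

```text
t: 5.13
ee_pos: [456.4, 73.6, 104.6]
orientation: [2.221, 2.22, 0.002]
ft_force: [-0.2, 0.2, -0.6]
width: 59.4
grasp_force: 30.0
```

```bash
python3 -c "
from h import *
look('b')"
```

```text
t 5.13 tcp [456.4  73.6 104.6] [2.221e+00 2.220e+00 2.000e-03] w 59.4 gf 30.0
Fl [683.  -85.4] px [492.1 364.6] area 543
Ta [452.6 152.4] [89.  89.1] 3.3 px [248.9 101.1]
Tc [664.8  95.2] [62.2 66.1] 4.7 px [479.6 169.5]
```

View pics/w_b.png

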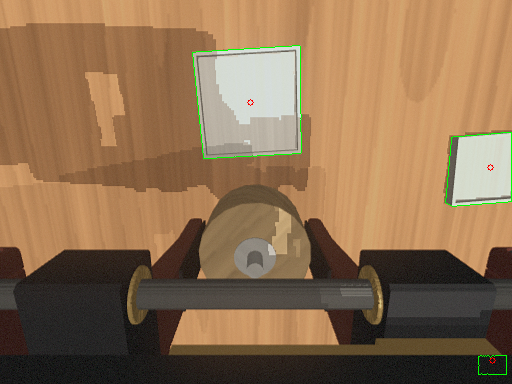

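The tray measures 89 mm square (88 expected) at (452.6,152.4), and the foot is held upright. Placing it now.

Emit:
move_arm(steps=[[[0.7, -0.15, 0], 0, 1], [[1, 0, 0], 0, 1], [[1, 0, 0], 0, 1], [[0.44, 0, 0.4], 0, 1], [[0, 0, 1], 0, 1], [[0, 0, 0.9], 0, 1], [[0, 0, 0.6], 0, 1], [[0, 0, 0.35], 0, 1], [[0, 0, 0.2], 0, 1], [[0, 0, 0], 0, 1], [[0, 0, 0], 0, 1], [[0, 0, 0], 0, 1]])

```text
t: 6.18
ee_pos: [451.8, 152.4, 18.1]
orientation: [2.222, 2.221, 0.001]
ft_force: [0.3, 0.6, -1.0]
width: 59.6
grasp_force: 30.0
```

Emit:
move_arm(steps=[[[0, 0.03, 0.02], 0, 1], [[0, 0, 0], 0, 0.5], [[0, 0, 0], 0, 0], [[0, 0, 0], 0, 0], [[0, 0, 0], 0, 0], [[0, 0, 0], 0, 0], [[0, 0, -0.5], 0, 0], [[0, 0, -1], 0, 0], [[0, 0, -1], 0, 0], [[0, 0, -1], 0, 0], [[0, 0, -1], 0, 0], [[0.5, -0.6, -0.8], 0, 0], [[0.8, -0.9, 0], 0, 0], [[0.8, -0.9, 0], 0, 0], [[0.9, -0.9, 0], 0, 0], [[0, -0.2, 0], 0, 0], [[0, 0, 0], 0, 0], [[0, 0, 0], 0, 0], [[0, 0, 0], 0, 0]])

```text
t: 7.77
ee_pos: [365.3, 227.2, 150.0]
orientation: [2.222, 2.221, 0.001]
ft_force: [0.5, -0.2, 0.0]
width: 88.0
grasp_force: 0.0
```

```bash
python3 -c "
from h import *
OBJ['Fl']=[452.5,152.5,50]
look('c',['F2','Fl'])"
```

```text
t 7.77 tcp [365.3 227.2 150. ] [2.222e+00 2.221e+00 1.000e-03] w 88.0 gf 0.0
Fl [454.  153.1] px [340.4 260.7] area 565
F2 [362.3 299.9] px [250.2 112. ] area 788
```

View pics/w_c.png

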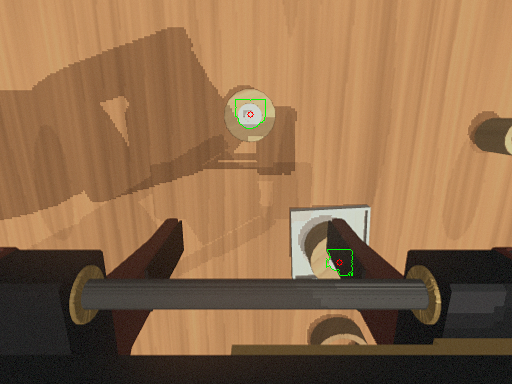

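The pic shows the large foot standing in its tray, and foot_second at (250,115). The blob here includes some wood, so I'll tighten the threshold.

```bash
sed -i "s/m=(cv2.cvtColor(im,cv2.COLOR_RGB2HSV)\[...,1\]<95)/S=cv2.cvtColor(im,cv2.COLOR_RGB2HSV)[...,1];m=(S<95)/; s/M\[sl\]=m\[sl\]/M[sl]=((S[sl]<50) if n[0]=='F' else m[sl])/" h.py; python3 -c "
from h import *
look('c2',['F2'])"
```

```text
t 7.82 tcp [365.4 227.1 150. ] [2.222e+00 2.220e+00 1.000e-03] w 87.3 gf 0.0
F2 [361.6 297. ] px [249.2 115.2] area 472
```

Emit:
move_arm(steps=[[[1, -0.14, 0], 0, 0], [[1, 0, 0], 0, 0], [[0.8, 0, 0.4], 0, 0], [[0, 0, 1], 0, 0], [[0, 0, 1], 0, 0], [[0, 0, 1], 0, 0], [[0, 0, 1], 0, 0], [[0, 0, 0.6], 0, 0], [[0, 0, 0.44], 0, 0], [[0, 0, 0], 0, 0], [[0, 0, 0], 0, 0], [[0, 0, 0], 0, 0], [[0, 0, 0], 0, 1], [[0, 0, 0], 0, 1], [[0, 0, 0], 0, 1], [[0, 0, 0], 0, 1], [[0, 0, 0], 0, 1], [[0, 0, 0], 0, 1]])

```text
t: 9.37
ee_pos: [361.0, 297.6, 14.1]
orientation: [2.221, 2.222, 0.001]
ft_force: [0.2, -0.8, 0.4]
width: 51.4
grasp_force: 0.0
```

Emit:
move_arm(steps=[[[0, 0, 0], 0, 1], [[0, 0, 0], 0, 1], [[0, 0, 0], 0, 1], [[0, 0, -0.6], 0, 1], [[0, 0, -1], 0, 1], [[0, 0, -1], 0, 1], [[0, 0, -1], 0, 1], [[-0.5, 0.2, 0], 0, 1], [[-1, 0.24, 0], 0, 1], [[-1, 0.24, 0], 0, 1], [[-1, 0.24, 0], 0, 1], [[-1, 0.24, 0], 0, 1], [[-1, 0.24, 0], 0, 1], [[-1, 0.24, 0], 0, 1], [[-1, 0.24, 0], 0, 1], [[-1, 0.24, 0], 0, 1], [[-1, 0.24, 0], 0, 1], [[-1, 0.24, 0], 0, 1], [[-1, 0.24, 0], 0, 1]])

```text
t: 10.95
ee_pos: [431.9, 8.7, 103.8]
orientation: [-2.221, -2.221, 0.0]
ft_force: [0.1, 0.1, -0.7]
width: 47.2
grasp_force: 30.0
```

Emit:
move_arm(steps=[[[-1, 0.24, 0], 0, 1], [[-1, 0.24, 0], 0, 1], [[-1, 0.24, 0], 0, 1], [[-1, 0.24, 0], 0, 1], [[-1, 0.24, 0], 0, 1], [[-1, 0.24, 0], 0, 1], [[-1, 0.24, 0], 0, 1], [[-1, 0.24, 0], 0, 1], [[-1, 0.24, 0], 0, 1], [[-1, 0.24, 0], 0, 1], [[-1, 0.24, 0], 0, 1], [[-1, 0.24, 0], 0, 1], [[-1, 0.24, 0], 0, 1], [[-1, 0.24, 0], 0, 1], [[-1, 0.24, 0], 0, 1], [[-1, 0.24, 0], 0, 1], [[-1, 0.24, 0], 0, 1], [[-1, 0.24, 0], 0, 1], [[-1, 0.24, 0], 0, 1], [[-0.7, 0.1, 0], 0, 1]])

```text
t: 12.62
ee_pos: [548.7, -484.5, 103.4]
orientation: [2.222, 2.221, -0.0]
ft_force: [-0.2, 0.5, 0.3]
width: 47.3
grasp_force: 30.0
```

Emit:
move_arm(steps=[[[0, 0, 0], 0, 1], [[0, 0, 0], 0, 1], [[0, 0, 0], 0, 1]])

```text
t: 12.87
ee_pos: [547.8, -481.3, 103.1]
orientation: [-2.22, -2.22, -0.0]
ft_force: [0.7, -0.2, -0.3]
width: 47.3
grasp_force: 30.0
```

```bash
python3 -c "
from h import *
look('d',['Tb','Td'])"
```

```text
t 12.87 tcp [ 547.8 -481.3  103.1] [-2.22 -2.22 -0.  ] w 47.3 gf 30.0
Tb [ 546.  -412.1] [77.1 76.9] 77.6 px [251.6 113.7]
```

View pics/w_d.png

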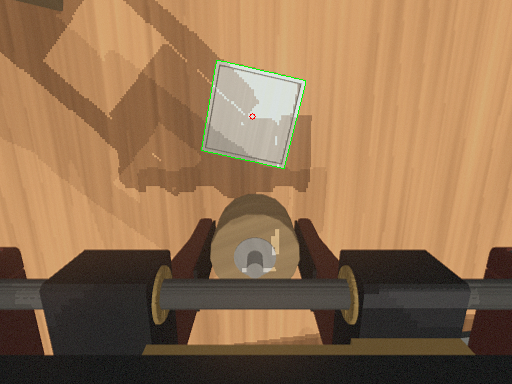

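The tray measures 77 mm (76 expected) at (546,-412.1), and the foot is upright.

Emit:
move_arm(steps=[[[0.7, -0.07, 0], 0, 1], [[1, 0, 0], 0, 1], [[0.8, 0, 0], 0, 1], [[0.28, 0, 0.4], 0, 1], [[0, 0, 1], 0, 1], [[0, 0, 0.9], 0, 1], [[0, 0, 0.6], 0, 1], [[0, 0, 0.35], 0, 1], [[0, 0, 0.17], 0, 1], [[0, 0, 0], 0, 1], [[0, 0, 0], 0, 1], [[0, 0, 0], 0, 1]])

```text
t: 13.92
ee_pos: [547.2, -413.6, 19.1]
orientation: [2.221, 2.22, 0.0]
ft_force: [0.3, -0.2, -0.9]
width: 47.8
grasp_force: 30.0
```

Emit:
move_arm(steps=[[[0.05, -0.04, 0.06], 0, 1], [[0, 0, 0], 0, 1], [[0, 0, 0], 0, 1], [[0, 0, 0], 0, 0.5], [[0, 0, 0], 0, 0], [[0, 0, 0], 0, 0], [[0, 0, 0], 0, 0], [[0, 0, 0], 0, 0], [[0, 0, -0.5], 0, 0], [[0, 0, -1], 0, 0], [[0, 0, -1], 0, 0], [[0, 0, -1], 0, 0], [[0, 0, -1], 0, 0], [[0.6, 0, -0.8], 0, 0], [[1, 0.1, 0], 0, 0], [[1, 0.1, 0], 0, 0], [[1, 0.1, 0], 0, 0], [[1, 0.1, 0], 0, 0], [[1, 0.1, 0], 0, 0]])

```text
t: 15.5
ee_pos: [558.3, -270.7, 150.6]
orientation: [2.221, 2.22, 0.001]
ft_force: [0.4, 0.3, -0.0]
width: 88.0
grasp_force: 0.0
```

Emit:
move_arm(steps=[[[1, 0.1, 0], 0, 0], [[1, 0.1, 0], 0, 0], [[1, 0.1, 0], 0, 0], [[1, 0.1, 0], 0, 0], [[1, 0.2, 0], 0, 0], [[1, 0.2, 0], 0, 0], [[1, 0.2, 0], 0, 0], [[1, 0.2, 0], 0, 0], [[1, 0.2, 0], 0, 0], [[1, 0.2, 0], 0, 0], [[1, 0.2, 0], 0, 0], [[1, 0.2, 0], 0, 0], [[1, 0.1, 0], 0, 0], [[1, 0.1, 0], 0, 0], [[1, 0.1, 0], 0, 0], [[1, 0.1, 0], 0, 0], [[1, 0, 0], 0, 0], [[1, 0, 0], 0, 0], [[1, 0, 0], 0, 0], [[0.2, 0, 0], 0, 0]])

```text
t: 17.17
ee_pos: [618.3, 211.8, 150.6]
orientation: [2.219, 2.224, 0.003]
ft_force: [-0.2, 0.5, 0.2]
width: 87.7
grasp_force: 0.0
```

Emit:
move_arm(steps=[[[0, 0, 0], 0, 0], [[0, 0, 0], 0, 0], [[0, 0, 0], 0, 0]])

```text
t: 17.42
ee_pos: [618.2, 207.1, 149.7]
orientation: [2.222, 2.22, -0.0]
ft_force: [0.4, 0.3, 0.4]
width: 87.7
grasp_force: 0.0
```

```bash
python3 -c "
from h import *
look('e',['F3','Tc'])"
```

```text
t 17.42 tcp [618.2 207.1 149.7] [ 2.222  2.22  -0.   ] w 87.7 gf 0.0
F3 [617.7 277.2] px [253.  114.9] area 473
Tc [674.8  95.1] [ 94.5 132.7] 89.9 px [303.6 280.2]
```

View pics/w_e.png

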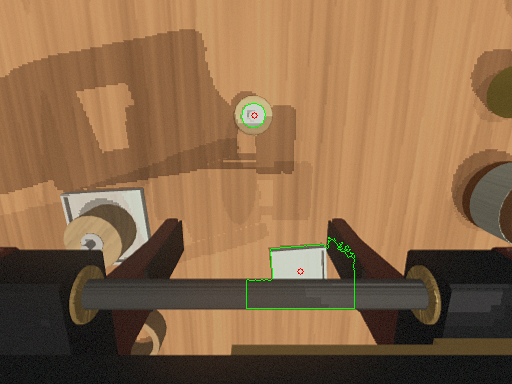

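Foot_third is at pixel (253,115), world (617.7,277.2), and the large foot is standing in its tray at left.

Emit:
move_arm(steps=[[[1, -0.02, 0], 0, 0], [[1, 0, 0], 0, 0], [[0.8, 0, 0.4], 0, 0], [[0, 0, 1], 0, 0], [[0, 0, 1], 0, 0], [[0, 0, 1], 0, 0], [[0, 0, 1], 0, 0], [[0, 0, 0.6], 0, 0], [[0, 0, 0.42], 0, 0], [[0, 0, 0], 0, 0], [[0, 0, 0], 0, 0], [[0, 0, 0], 0, 0], [[0, 0, 0], 0, 1], [[0, 0, 0], 0, 1], [[0, 0, 0], 0, 1], [[0, 0, 0], 0, 1], [[0, 0, 0], 0, 1], [[0, 0, 0], 0, 1], [[0, 0, 0], 0, 1], [[0, 0, 0], 0, 1]])

```text
t: 19.13
ee_pos: [617.7, 278.3, 13.9]
orientation: [-2.221, -2.221, 0.0]
ft_force: [-0.2, -0.4, -0.0]
width: 38.1
grasp_force: 0.0
```

Emit:
move_arm(steps=[[[0, 0, 0], 0, 1], [[0, 0, 0], 0, 1], [[0, 0, 0], 0, 1], [[0, 0, 0], 0, 1]])

```text
t: 19.47
ee_pos: [617.7, 278.3, 13.9]
orientation: [-2.221, -2.221, 0.0]
ft_force: [-0.1, -0.3, -0.2]
width: 35.8
grasp_force: 30.0
```

Emit:
move_arm(steps=[[[0, 0, -0.6], 0, 1], [[0, 0, -1], 0, 1], [[0, 0, -1], 0, 1], [[0, 0, -1], 0, 1], [[-0.6, 0.2, 0], 0, 1], [[-1, 0.2, 0], 0, 1], [[-1, 0.2, 0], 0, 1], [[-1, 0.2, 0], 0, 1], [[-1, 0.2, 0], 0, 1], [[-1, 0.2, 0], 0, 1], [[-1, 0.2, 0], 0, 1], [[-1, 0.2, 0], 0, 1], [[-1, 0.2, 0], 0, 1], [[-1, 0.2, 0], 0, 1], [[-0.8, 0.2, 0], 0, 1], [[0, 0, 0], 0, 1], [[0, 0, 0], 0, 1], [[0, 0, 0], 0, 1], [[0, 0, 0], 0, 1]])

```text
t: 21.05
ee_pos: [672.3, 19.2, 103.9]
orientation: [-2.22, -2.222, 0.0]
ft_force: [-0.3, 0.6, 0.1]
width: 35.7
grasp_force: 30.0
```

```bash
python3 -c "
from h import *
look('f',['Tc'])"
```

```text
t 21.05 tcp [672.3  19.2 103.9] [-2.22  -2.222  0.   ] w 35.7 gf 30.0
Tc [671.6  95.6] [64.9 65.2] 4.7 px [252.8 105.5]
```

View pics/w_f.png

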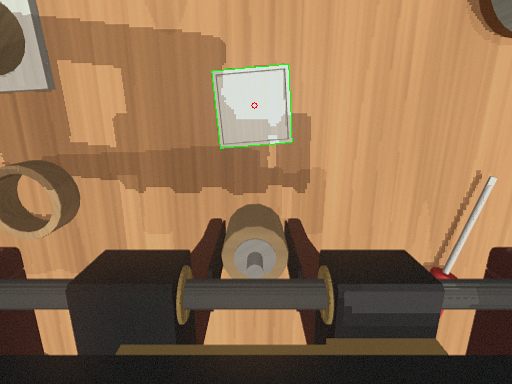

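The third tray measures 65 mm (64 expected) at (671.6,95.6), and the foot is upright.

Emit:
move_arm(steps=[[[0.7, -0.03, 0], 0, 1], [[1, 0, 0], 0, 1], [[1, 0, 0], 0, 1], [[0.38, 0, 0.4], 0, 1], [[0, 0, 1], 0, 1], [[0, 0, 0.9], 0, 1], [[0, 0, 0.6], 0, 1], [[0, 0, 0.36], 0, 1], [[0, 0, 0.2], 0, 1], [[0, 0, 0], 0, 1], [[0, 0, 0], 0, 1], [[0, 0, 0], 0, 1], [[0, 0, 0], 0, 1]])

```text
t: 22.18
ee_pos: [672.5, 95.2, 17.9]
orientation: [2.221, 2.221, 0.001]
ft_force: [0.7, -0.1, -0.1]
width: 35.4
grasp_force: 30.0
```

Emit:
move_arm(steps=[[[0.04, -0.03, 0.02], 0, 1], [[0, 0, 0], 0, 1], [[0, 0, 0], 0, 0.5], [[0, 0, 0], 0, 0], [[0, 0, 0], 0, 0], [[0, 0, 0], 0, 0], [[0, 0, 0], 0, 0], [[0, 0, -0.5], 0, 0], [[0, 0, -1], 0, 0], [[0, 0, -1], 0, 0], [[0, 0, -1], 0, 0], [[0, 0, -1], 0, 0], [[-0.5, -0.3, -0.8], 0, 0], [[-1, -0.7, 0], 0, 0], [[-1, -0.7, 0], 0, 0], [[-1, -0.7, 0], 0, 0], [[-1, -0.7, 0], 0, 0], [[-1, -0.7, 0], 0, 0], [[-1, -0.7, 0], 0, 0], [[-1, -0.7, 0], 0, 0]])

```text
t: 23.85
ee_pos: [540.5, -92.3, 150.5]
orientation: [2.221, 2.221, 0.001]
ft_force: [0.9, -1.0, 0.2]
width: 88.0
grasp_force: 0.0
```

Emit:
move_arm(steps=[[[-1, -0.7, 0], 0, 0], [[-1, -0.7, 0], 0, 0], [[-1, -0.7, 0], 0, 0], [[-1, -0.7, 0], 0, 0], [[-1, -0.7, 0], 0, 0], [[-1, -0.7, 0], 0, 0], [[-0.3, -0.1, 0], 0, 0], [[0, 0, 0], 0, 0], [[0, 0, 0], 0, 0], [[0, 0, 0], 0, 0], [[0, 0, 0], 0, 0]])

```text
t: 24.77
ee_pos: [434.5, -247.8, 149.6]
orientation: [2.22, 2.223, 0.0]
ft_force: [-0.1, 0.0, 0.7]
width: 87.9
grasp_force: 0.0
```

```bash
python3 -c "
from h import *
look('g',['Fs'])"
```

```text
t 24.77 tcp [ 434.5 -247.8  149.6] [2.22  2.223 0.   ] w 87.9 gf 0.0
Fs [ 433.8 -181.6] px [253.  119.5] area 311
```

View pics/w_g.png

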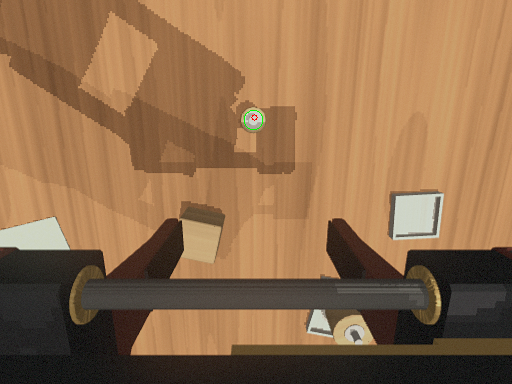

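Foot_small is at pixel (253,119), world (433.8,-181.6), and foot_second is visible standing in its tray at the bottom. The block is clear of the fingers.

Emit:
move_arm(steps=[[[1, 0, 0], 0, 0.4], [[1, 0, 0], 0, 0.4], [[0.66, 0, 0.4], 0, 0.4], [[0, 0, 1], 0, 0.4], [[0, 0, 1], 0, 0.4], [[0, 0, 1], 0, 0.4], [[0, 0, 1], 0, 0.4], [[0, 0, 0.6], 0, 0.4], [[0, 0, 0.42], 0, 0.4], [[0, 0, 0], 0, 0.4], [[0, 0, 0], 0, 0.4], [[0, 0, 0], 0, 0.4]])

```text
t: 25.82
ee_pos: [434.4, -182.3, 14.6]
orientation: [2.22, 2.221, 0.001]
ft_force: [0.2, -0.2, 0.2]
width: 52.7
grasp_force: 0.0
```

Emit:
move_arm(steps=[[[0.02, 0, 0], 0, 1], [[0, 0, 0], 0, 1], [[0, 0, 0], 0, 1], [[0, 0, 0], 0, 1], [[0, 0, 0], 0, 1], [[0, 0, 0], 0, 1], [[0, 0, 0], 0, 1], [[0, 0, 0], 0, 1], [[0, 0, 0], 0, 1], [[0, 0, 0], 0, 1]])

```text
t: 26.65
ee_pos: [433.9, -181.8, 14.3]
orientation: [2.221, 2.221, 0.0]
ft_force: [-0.8, -0.1, 5.6]
width: 23.2
grasp_force: 30.0
```

Emit:
move_arm(steps=[[[0, 0, -0.6], 0, 1], [[0, 0, -1], 0, 1], [[0, 0, -1], 0, 1], [[0, 0, -1], 0, 1], [[-0.4, 0.4, 0], 0, 1], [[-0.8, 0.8, 0], 0, 1], [[-0.9, 0.9, 0], 0, 1], [[-0.9, 0.9, 0], 0, 1], [[-0.9, 0.9, 0], 0, 1], [[-0.9, 0.9, 0], 0, 1], [[-0.9, 0.9, 0], 0, 1], [[-0.9, 0.9, 0], 0, 1], [[-0.8, 0.7, 0], 0, 1], [[0, 0, 0], 0, 1], [[0, 0, 0], 0, 1], [[0, 0, 0], 0, 1], [[0, 0, 0], 0, 1]])

```text
t: 28.07
ee_pos: [615.0, -365.6, 103.4]
orientation: [-2.22, -2.22, 0.001]
ft_force: [-0.5, -0.1, -0.9]
width: 23.4
grasp_force: 30.0
```

```bash
python3 -c "
from h import *
look('h',['Td'])"
```

```text
t 28.07 tcp [ 615.  -365.6  103.4] [-2.22e+00 -2.22e+00  1.00e-03] w 23.4 gf 30.0
Td [ 616.8 -287.3] [52.9 53. ] 3.5 px [255.9 103.9]
```

View pics/w_h.png

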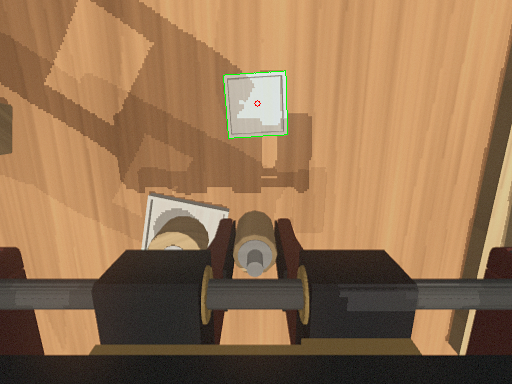

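The small tray measures 53 mm (52 expected) at (616.8,-287.3), and the foot is upright.

Emit:
move_arm(steps=[[[0.7, 0.07, 0], 0, 1], [[1, 0, 0], 0, 1], [[1, 0, 0], 0, 1], [[0.43, 0, 0.4], 0, 1], [[0, 0, 1], 0, 1], [[0, 0, 0.9], 0, 1], [[0, 0, 0.6], 0, 1], [[0, 0, 0.36], 0, 1], [[0, 0, 0.17], 0, 1], [[0, 0, 0], 0, 1], [[0, 0, 0], 0, 1], [[0, 0, 0], 0, 1], [[0, 0, 0], 0, 1]])

```text
t: 29.2
ee_pos: [618.4, -288.8, 18.7]
orientation: [2.221, 2.22, 0.001]
ft_force: [1.1, 0.3, -1.0]
width: 23.6
grasp_force: 30.0
```

Emit:
move_arm(steps=[[[0.05, -0.05, 0.03], 0, 1], [[0, 0, 0], 0, 1], [[0, 0, 0], 0, 1]])

```text
t: 29.45
ee_pos: [616.6, -287.2, 17.5]
orientation: [-2.221, -2.221, 0.0]
ft_force: [-0.7, -1.0, 0.3]
width: 23.5
grasp_force: 30.0
```

Next: release, rise, and back off so both the wrist and fixed cameras can check.

Emit:
move_arm(steps=[[[0, 0, 0], 0, 0.6], [[0, 0, 0], 0, 0.4], [[0, 0, 0], 0, 0], [[0, 0, 0], 0, 0], [[0, 0, 0], 0, 0], [[0, 0, 0], 0, 0], [[0, 0, -0.5], 0, 0], [[0, 0, -1], 0, 0], [[0, 0, -1], 0, 0], [[0, 0, -1], 0, 0], [[0, 0, -1], 0, 0], [[-0.8, 0, -0.8], 0, 0], [[-1, -0.6, 0], 0, 0], [[-1, -0.6, 0], 0, 0], [[0, -0.6, 0], 0, 0], [[0, 0, 0], 0, 0], [[0, 0, 0], 0, 0], [[0, 0, 0], 0, 0]])

```text
t: 30.95
ee_pos: [572.4, -356.9, 150.6]
orientation: [2.221, 2.221, 0.001]
ft_force: [-0.2, -0.2, -0.0]
width: 88.0
grasp_force: 0.0
```

```bash
python3 - <<'E'
from h import *
OBJ.update(Fl=[452.5,152.4,50],F2=[546,-412,50],F3=[671.6,95.6,50],Fs=[616.8,-287.3,50])
look('i',['Fs','Td'])
D=[cams.get_image(c) for c in('scene','side')]
for n in['Fl','F2','F3','Fs']:
    for d in D: print(n,np.round(proj(np.array(d['camera_matrix']),pose(d),OBJ[n])))
im=D[0]['image'][120:300,60:460,::-1];im2=D[1]['image'][120:330,100:420,::-1]
a=cv2.resize(im,(640,288));b=cv2.resize(im2,(450,295))
cv2.imwrite('pics/end.png',np.vstack([a,np.pad(b,((0,0),(0,190),(0,0)))]))
E
```

```text
t 30.95 tcp [ 572.4 -356.9  150.6] [2.221e+00 2.221e+00 1.000e-03] w 88.0 gf 0.0
Fs [ 619.3 -286.6] px [306.1 114.6] area 356
Td [ 616.8 -287.4] [53.1 53.1] 3.3 px [297.5 114.3]
Fl [314. 175.]
Fl [203. 172.]
F2 [ 92. 186.]
F2 [367. 279.]
F3 [291. 238.]
F3 [277. 164.]
Fs [130. 209.]
Fs [350. 236.]
```

View pics/end.png

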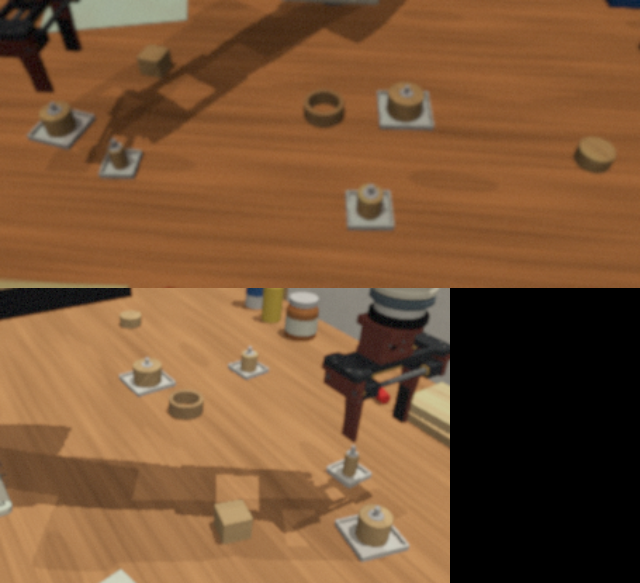

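View pics/w_i.png

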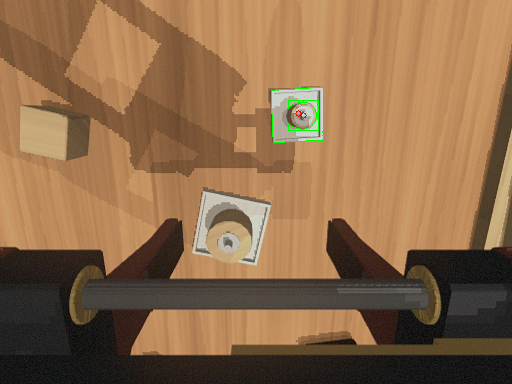

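All four feet stand upright and centred in their matching trays. In the scene and side views the studs are within about 1–3 px of where they should be. The block and disc have not moved, and the robot is clear.

```bash
python3 -c "
from workcell import ctrl
print(ctrl.close_job())"
```

```text
the job is handed in; nothing more can be done
None
```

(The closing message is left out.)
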